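# Sort the vials, pots and lens after a microscope session

### The job

Clear up after the microscope session: put the two tall vials in the narrow two-bay tray, the two squat pots in the wide two-bay tray, one to a bay, and the black lens in the round cup. Set each one down without dropping it in, so that it stands upright flat on the floor of its place, and do not move the petri dish or the teal tube rack.

Things in the scene. Friction and masses are not known exactly. Their poses are not given: they have to be found in the camera images.
- vial0: One of two alike: amber glass vial with white screw cap and a paper band, standing upright: a cylinder 28 mm in diameter, 60 mm tall (taller than wide), about 60 g. Origin: centre of its underside; z up its axis
- vial1: The other: amber glass vial with white screw cap and a paper band, standing upright: a cylinder 28 mm in diameter, 60 mm tall (taller than wide), about 60 g. Origin: centre of its underside; z up its axis
- pot0: One of two alike: squat white specimen pot with a flat grey screw lid, standing upright: a cylinder 46 mm in diameter, 34 mm tall (wider than tall), about 80 g. Origin: centre of its underside; z up its axis
- pot1: The other: squat white specimen pot with a flat grey screw lid, standing upright: a cylinder 46 mm in diameter, 34 mm tall (wider than tall), about 80 g. Origin: centre of its underside; z up its axis
- lens: black microscope lens standing upright on its broad end: base 48 mm in diameter and 11 mm high, narrowing up to 20 mm, then a straight barrel 36 mm in diameter from 20 to 48 mm high with a silver band, green glass on top; about 180 g. Best gripped on the barrel. Origin: centre of its underside; z up its axis
- vial_tray: narrow grey open tray for the vials, 60 x 115 mm, 20 mm high, one divider making two bays, each 50 mm (x) by 50 mm (y) inside, bay centres at y = +27.5 and -27.5 mm. Fixed to the bench. Floor, walls and divider 5 mm thick, rim 20 mm above the bench. Origin: centre of its underside, on the bench; x along its short side, y along its long side (through both bays)
- pot_tray: wide grey open tray for the pots, 80 x 155 mm, 20 mm high, one divider making two bays, each 70 mm (x) by 70 mm (y) inside, bay centres at y = +37.5 and -37.5 mm. Fixed to the bench. Floor, walls and divider 5 mm thick, rim 20 mm above the bench. Origin: centre of its underside, on the bench; x along its short side, y along its long side (through both bays)
- lens_cup: round grey cup for the lens, 82 mm outside and 72 mm inside diameter, floor (black pad) 5 mm above the bench, rim 20 mm above the bench. Fixed to the bench. Origin: centre of its underside, on the bench
- tube_rack: bystander, leave alone: teal rack for microtubes, 85 (x) x 125 (y) x 35 mm high with three tubes standing to 50 mm; loose. Origin: centre of its underside
- petri: bystander, leave alone: open clear (whitish) petri dish 60 mm in diameter, 14 mm high, with a dark specimen disc in it; loose. Origin: centre of its underside

How it is judged:
At the end, for the whole second after the job is handed in: One vial per bay of the narrow tray (within 14 mm of bay centre in tray x and y), one pot per bay of the wide tray (15 mm), the lens in the cup (15 mm from centre); each on the floor (underside 1 to 10 mm above the cup's or tray's underside), upright within 0.12 rad, at rest (x of vial0 in the frame of vial_tray between -0.014 and 0.014 m and z of vial0 in the frame of vial_tray between 0.001 and 0.01 m and x of vial1 in the frame of vial_tray between -0.014 and 0.014 m and z of vial1 in the frame of vial_tray between 0.001 and 0.01 m and ((y of vial0 in the frame of vial_tray between 0.0135 and 0.0415 m and y of vial1 in the frame of vial_tray between -0.0415 and -0.0135 m) or (y of vial0 in the frame of vial_tray between -0.0415 and -0.0135 m and y of vial1 in the frame of vial_tray between 0.0135 and 0.0415 m)) and x of pot0 in the frame of pot_tray between -0.015 and 0.015 m and z of pot0 in the frame of pot_tray between 0.001 and 0.01 m and x of pot1 in the frame of pot_tray between -0.015 and 0.015 m and z of pot1 in the frame of pot_tray between 0.001 and 0.01 m and ((y of pot0 in the frame of pot_tray between 0.0225 and 0.0525 m and y of pot1 in the frame of pot_tray between -0.0525 and -0.0225 m) or (y of pot0 in the frame of pot_tray between -0.0525 and -0.0225 m and y of pot1 in the frame of pot_tray between 0.0225 and 0.0525 m)) and horizontal distance between lens and lens_cup below 0.015 m and z of lens in the frame of lens_cup between 0.001 and 0.01 m and angle between each of vial0, vial1, pot0, pot1, lens's own z axis and vertical below 0.12 rad and linear speed of each of vial0, vial1, pot0, pot1, lens below 0.02 m/s and angular speed of each of vial0, vial1, pot0, pot1, lens below 0.3 rad/s); the robot touches nothing.
It fails at once if the petri dish is moved more than 15 mm (distance of petri from where it was at the start of the episode above 0.015 m).
It fails at once if the tube rack is moved more than 15 mm (distance of tube_rack from where it was at the start of the episode above 0.015 m).
It fails at once if a thing falls into its place faster than 0.5 m/s (a drop of about 15 mm or more) ((linear speed of vial0 above 0.5 m/s and z of vial0 in the frame of vial_tray below 0.04 m and horizontal distance between vial0 and vial_tray below 0.07 m) or (linear speed of vial1 above 0.5 m/s and z of vial1 in the frame of vial_tray below 0.04 m and horizontal distance between vial1 and vial_tray below 0.07 m) or (linear speed of pot0 above 0.5 m/s and z of pot0 in the frame of pot_tray below 0.04 m and horizontal distance between pot0 and pot_tray below 0.07 m) or (linear speed of pot1 above 0.5 m/s and z of pot1 in the frame of pot_tray below 0.04 m and horizontal distance between pot1 and pot_tray below 0.07 m) or (linear speed of lens above 0.5 m/s and z of lens in the frame of lens_cup below 0.04 m and horizontal distance between lens and lens_cup below 0.07 m)).
It also fails if it takes over 125 s, if anything falls off the work surface, if the arm or the gripper's body presses on something with over 40 N, if the wrist force passes 120 N, or if a joint passes its speed limit or range.

### The arm

A 6-joint arm with a two-finger parallel gripper is mounted at the origin on the work surface. World frame = base frame: x ahead of the robot, y to its left, z up, the work surface at z = 0. Lengths are in m, angles in rad, forces in N, time in s.
With the tool pointing down it reaches from about 0.4 to 0.825 m from the base axis. Payload 7 kg.
Tool frame: the origin (TCP) lies midway between the tips of the shut fingers; the grasp point (between the pads) lies 19 mm behind it; z points along the fingers, y is the line along which they close (so a half turn about z gives the same grasp; the last joint's range is limited). The gripper opens to 88 mm and grips with 3 to 60 N. Pads are 19 mm wide; open, the fingers measure 130 mm over their backs; the gripper's body (78 mm by 193 mm) begins 47 mm behind the grasp point.
Start: joints at [-1.028, 0.359, 0.012, 0, -1.224, -0.288], TCP at [0.17, -0.653, 0.227] pointing down, gripper open.
Joint ranges: [-3.07, 3.07], [-1.43, 2.12], [-1.02, 1.25], [-3.03, 1.67], [-3.05, -0], [-3.03, 3.03]. Speed limits (rad/s): [2.39, 2.39, 3.01, 3.14, 3.14, 3.14].

### API

Orientations are given as [roll, pitch, yaw] about the fixed x, y, z axes, in that order (R = Rz(yaw) Ry(pitch) Rx(roll)).
In Python, from station import get_state, grab_frame, calibration, job_done, boxes_of, regions_of, spot_point gives the robot as it stands. The module is installed in compiled form; this text tells all that it offers.
- The arm moves only by the tool arm_command, never from a script. Its argument "commands" is a list of rows, each an object of numbers: "tx", "ty", "tz": the shift along the tool's x, y, z each as a share of 25 cm, from -1 to 1; "twist": the turn about the tool's z as a share of 180 degrees, from -1 to 1. A call has exactly 8 rows; each row is the pose to reach, as a shift and turn from the pose commanded when the call began, along the tool's axes at that moment, turning the shorter way round; what a row does not reach only later rows make up. A row lasts 1/12 s, in which the tool goes at most 41.7 mm and 7.16 degrees, less where a joint would pass 70% of its speed; a pose out of reach is approached as far as the arm can. A call with a number of a shift or a turn outside -1 to 1 is refused whole. A call with a gripper value outside its range is refused whole. "claw" is the opening, from 0 (shut) to 1 (fully open), set as the call begins (left out, the last holds). The fingers move at their own pace and stop on an object; "grip_force" is the grip in N (left out, the last holds). Time passes only in rows, so rows that repeat a pose let the fingers close, or fill a call up. It gives the time, the measured TCP pose, the force, the opening and the grip force at its end, in the units of the state.
- get_state(): the state, without advancing time (a new reading comes with each control period).
- grab_frame(name): name is "scene" or "top" or "wrist"; returns the picture (480x640x3 uint8, red, green, blue); there is no depth.
- calibration(name): a dict with "camera_matrix" (3x3 intrinsics, pixels), "extrinsics" (4x4, takes a point from camera to world coordinates). Camera axes: x right, y down, z forward; pixel columns grow to the right and rows downward; lengths in m; the calibration is good to about 2 mm. A picture is of the moment at which its call begins: read the wrist's pose just before it. calibration takes no time and is no camera call; for the wrist camera it gives the pose at the moment of the call.
- job_done(): hands the job in; it is judged then, once.
Trained networks look in the newest picture that a camera, given by its name, has taken for a name from the list of things; names that differ only in an ending like _2 or _b are one class to them, and where a whole thing is asked for, a point or a joint stands for the part that bears it (a point fixed in the world has none). Each returns a list of dicts, best first, with "score" (0 to 1); they miss things now and then, are a little off and sometimes report something else, mostly with a low value. They report only what shows in the picture. A call takes as long as a camera call.
- boxes_of(query, camera): "rect" ([left, top, right, bottom] in pixels, round what is visible of it).
- regions_of(query, camera): "region" (480x640 bool, what is visible of it) and "rect" ([left, top, right, bottom] in pixels, round what is visible of it).
- spot_point(query, camera): "uv" ([column, row] in pixels: a listed point, or the origin of a listed thing).
The state is a dict: "t": time; "q": joint angles; "qd": joint speeds; "joint_efforts": joint torques, N m; "eef_pos": TCP position; "ee_rot": TCP orientation; "force": force on the tool from outside, world axes, zero at the start; "moment": the same for the moment, N m; "width": finger opening in m; "gripper_force": force on a finger pad.
Only numpy, scipy, OpenCV 4.12 (cv2) and the standard library are available. Lean on these libraries where they do the work, as an engineer would, in place of code of your own. Each camera call takes 0.05 s, during which the arm holds its last target. There are 200 camera calls.

## Working session

There is one attempt and no reset: what is moved stays moved. The work goes in short steps, Python scripts to look and compute and a tool call to move; the robot and the scene stay as the last step left them, time stands still between calls to the robot, and variables do not carry over. Pictures are saved under pics/ and viewed, at most 14 in all, crops included, and the job is handed in when it is done.

Besides the shell and the picture viewer there is one more tool, called by a JSON object that holds its "fn" and its "kwargs". arm_command: Moves the arm, as the interface text tells. Shift numbers are shares of 25 cm and turn numbers shares of 180 degrees, none past 1 either way. Its arguments: {"type":"object","properties":{"commands":{"type":"array"},"claw":{"type":"number"},"grip_force":{"type":"number"}},"required":["commands"]}

```bash
mkdir -p pics; python3 - <<'E'
from station import *
import cv2,numpy as np
s=get_state();print(s['t'],s['eef_pos'],s['ee_rot'],s['width'])
for c in ['top','scene']:
    im=grab_frame(c);cv2.imwrite(f'pics/{c}0.png',im[:,:,::-1])
    k=calibration(c);print(c,np.round(k['camera_matrix'],1).tolist(),np.round(k['extrinsics'],3).tolist())
E
```

```text
0.0 [ 0.16997402 -0.65274131  0.22560902] [ 3.13989379e+00 -1.60499089e-04 -2.88692637e+00] 0.08755728690231988
top [[616.0, 0.0, 313.2], [0.0, 616.0, 239.9], [0.0, 0.0, 1.0]] [[-0.008, -0.988, 0.152, 0.35], [-1.0, 0.009, 0.005, -0.006], [-0.007, -0.152, -0.988, 1.442], [0.0, 0.0, 0.0, 1.0]]
scene [[435.8, 0.0, 319.9], [0.0, 435.8, 244.5], [0.0, 0.0, 1.0]] [[0.413, 0.621, -0.666, 1.115], [0.911, -0.288, 0.296, -0.261], [-0.008, -0.728, -0.685, 0.627], [0.0, 0.0, 0.0, 1.0]]
```

View pics/top0.png

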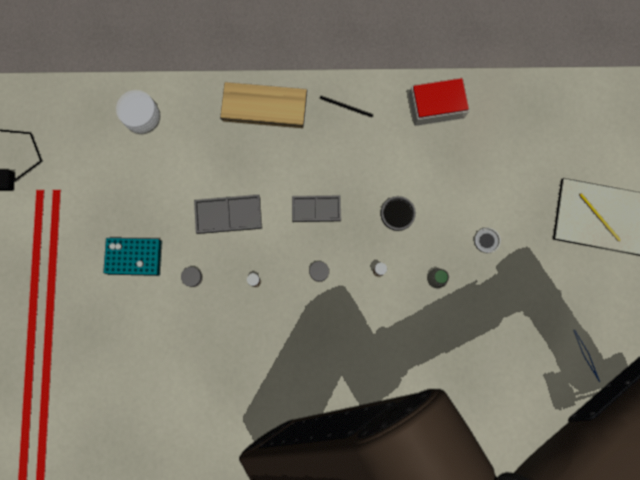

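View pics/scene0.png

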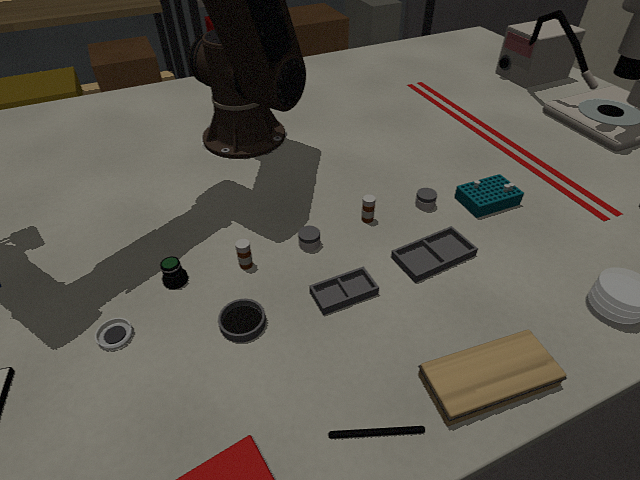

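The top view shows pots at (191,276) and (319,271), vials at (253,280) and (380,269), and the lens at (438,278). It also shows the pot tray at (228,214), vial tray at (316,209), cup at (398,213), petri at (487,240) and rack at (132,257). The scene view agrees, with everything standing upright. Next I'll measure with masks.

```bash
cat > h.py <<'E'
from station import *
import cv2,numpy as np
def ray(c,uv,z):
    k=calibration(c);K=k['camera_matrix'];T=k['extrinsics']
    d=T[:3,:3]@np.linalg.solve(K,[uv[0],uv[1],1.]);o=T[:3,3]
    return (o+d*(z-o[2])/d[2])[:2]
def proj(c,P):
    k=calibration(c);T=np.linalg.inv(k['extrinsics']);q=(T[:3,:3]@np.atleast_2d(P).T).T+T[:3,3]
    q=q@np.array(k['camera_matrix']).T;return q[:,:2]/q[:,2:]
# silhouette-box fit of upright cylinder stack [(r,z),..] to a box, for xy
def fit(c,rect,rings,x0):
    from scipy.optimize import least_squares
    a=np.linspace(0,2*np.pi,60)
    def f(p):
        P=np.vstack([np.c_[p[0]+r*np.cos(a),p[1]+r*np.sin(a),0*a+z] for r,z in rings])
        u=proj(c,P);return np.r_[u.min(0),u.max(0)]-rect
    s=least_squares(f,x0);return s.x,np.abs(s.fun).max()
RINGS={'vial0':[(.014,0),(.014,.06)],'pot0':[(.023,0),(.023,.034)],'lens':[(.024,0),(.024,.011),(.018,.048)],
'lens_cup':[(.041,0),(.041,.02)],'petri':[(.03,0),(.03,.014)]}
E
python3 - <<'E'
from h import *
for c in ['top','scene']:
    grab_frame(c)
    for n,r in RINGS.items():
        for d in regions_of(n,c):
            if d['score']<.3: continue
            x,e=fit(c,np.array(d['rect'],float),r,ray(c,[(d['rect'][0]+d['rect'][2])/2,(d['rect'][1]+d['rect'][3])/2],.02))
            print(c,n,round(d['score'],2),np.round(d['rect'],0),np.round(x,4),round(e,1))
    for n in ['vial_tray','pot_tray','tube_rack']:
        for d in regions_of(n,c)[:1]:
            m=d['region'].astype(np.uint8);ys,xs=np.nonzero(m)
            W=np.array([ray(c,p,.018) for p in np.c_[xs,ys]],np.float32)
            R=cv2.minAreaRect(W);print(c,n,round(d['score'],2),np.round(R[0],4),np.round(R[1],3),round(R[2],1))
E
```

```text
top vial0 0.73 [378. 191. 416. 230.] [ 0.6351 -0.1943] 11.6
top vial0 0.6 [246. 274. 258. 284.] [0.4775 0.1422] 2.0
top vial0 0.54 [372. 263. 388. 277.] [ 0.4962 -0.1512] 0.6
top pot0 0.65 [180. 265. 203. 288.] [0.4868 0.2851] 0.9
top pot0 0.61 [312. 262. 328. 284.] [ 0.4923 -0.0116] 2.0
top lens 0.69 [425. 268. 448. 288.] [ 0.4787 -0.2832] 0.5
top lens_cup 0.8 [380. 192. 414. 229.] [ 0.6395 -0.1967] 1.2
top petri 0.9 [473. 223. 502. 253.] [ 0.5714 -0.4076] 1.9
top vial_tray 0.62 [ 0.6456 -0.0048] [0.114 0.063] 89.5
top pot_tray 0.7 [0.6346 0.2034] [0.084 0.157] 4.4
top tube_rack 0.87 [0.5358 0.4234] [0.136 0.088] 88.2
scene vial0 0.91 [361. 195. 375. 222.] [0.4741 0.1397] 1.3
scene vial0 0.62 [238. 242. 253. 269.] [ 0.503  -0.1468] 2.4
scene pot0 0.84 [299. 226. 317. 250.] [ 0.4949 -0.0106] 2.3
scene pot0 0.56 [416. 187. 437. 209.] [0.4827 0.2891] 1.2
scene lens 0.6 [161. 256. 187. 288.] [ 0.4782 -0.2844] 1.5
scene lens_cup 0.66 [220. 299. 266. 344.] [ 0.637  -0.1953] 1.8
scene petri 0.7 [ 96. 316. 136. 353.] [ 0.5696 -0.4021] 1.2
scene vial_tray 0.92 [ 0.6507 -0.0071] [0.124 0.077] 89.9
scene pot_tray 0.64 [0.6402 0.1998] [0.095 0.172] 4.3
scene tube_rack 0.76 [0.5313 0.4263] [0.16  0.115] 87.6
```

{"fn": "arm_command", "kwargs": {"commands": [{"twist": -0.04}, {"twist": -0.08}, {"twist": -0.12}, {"twist": -0.16}, {"twist": -0.2}, {"twist": -0.24}, {"twist": -0.28}, {"twist": -0.3}], "claw": 1, "grip_force": 15}}

```text
invalid input
```

{"fn": "arm_command", "kwargs": {"commands": [{"tx": 0, "ty": 0, "tz": 0, "twist": -0.3}, {"tx": 0, "ty": 0, "tz": 0, "twist": -0.3}, {"tx": 0, "ty": 0, "tz": 0, "twist": -0.3}, {"tx": 0, "ty": 0, "tz": 0, "twist": -0.3}, {"tx": 0, "ty": 0, "tz": 0, "twist": -0.3}, {"tx": 0, "ty": 0, "tz": 0, "twist": -0.3}, {"tx": 0, "ty": 0, "tz": 0, "twist": -0.3}, {"tx": 0, "ty": 0, "tz": 0, "twist": -0.3}], "claw": 1, "grip_force": 15}}

```text
t: 1.67
eef_pos: [0.1701, -0.6532, 0.2266]
ee_rot: [-3.142, -0.0, -1.937]
force: [0.2, 0.4, 0.3]
width: 0.0878
gripper_force: 0.0
```

{"fn": "arm_command", "kwargs": {"commands": [{"tx": -1, "ty": -0.35, "tz": 0, "twist": -0.1165}, {"tx": -1, "ty": -0.35, "tz": 0, "twist": -0.1165}, {"tx": -1, "ty": -0.35, "tz": 0, "twist": -0.1165}, {"tx": -1, "ty": -0.35, "tz": 0, "twist": -0.1165}, {"tx": -1, "ty": -0.35, "tz": 0, "twist": -0.1165}, {"tx": -1, "ty": -0.35, "tz": 0, "twist": -0.1165}, {"tx": -1, "ty": -0.35, "tz": 0, "twist": -0.1165}, {"tx": -1, "ty": -0.35, "tz": 0, "twist": -0.1165}]}}

```text
t: 2.33
eef_pos: [0.3451, -0.4499, 0.2271]
ee_rot: [-3.14, -0.0, -1.574]
force: [-0.2, -0.4, -0.1]
width: 0.0876
gripper_force: 0.0
```

{"fn": "arm_command", "kwargs": {"commands": [{"tx": -0.664, "ty": -0.54, "tz": 0.2, "twist": 0}, {"tx": -0.664, "ty": -0.54, "tz": 0.2, "twist": 0}, {"tx": -0.664, "ty": -0.54, "tz": 0.4, "twist": 0}, {"tx": -0.664, "ty": -0.54, "tz": 0.4, "twist": 0}, {"tx": -0.664, "ty": -0.54, "tz": 0.4, "twist": 0}, {"tx": -0.664, "ty": -0.54, "tz": 0.4, "twist": 0}, {"tx": -0.664, "ty": -0.54, "tz": 0.4, "twist": 0}, {"tx": -0.664, "ty": -0.54, "tz": 0.4, "twist": 0}]}}

```text
t: 3.0
eef_pos: [0.4791, -0.2867, 0.1255]
ee_rot: [3.139, 0.0, -1.576]
force: [-0.0, -0.7, -0.6]
width: 0.0875
gripper_force: 0.0
```

```bash
python3 - <<'E'
from h import *
s=get_state();print(s['eef_pos'],s['ee_rot'])
im=grab_frame('wrist');cv2.imwrite('pics/w0.png',im[:,:,::-1])
for n in ['lens','lens_cup','petri']:
    for d in spot_point(n,'wrist')[:2]:print(n,d['score'],d['uv'],ray('wrist',d['uv'],0.))
E
```

```text
[ 0.4791239  -0.28670089  0.1255362 ] [ 3.13932077e+00  2.90272857e-04 -1.57612653e+00]
lens 0.6 [326.5, 233.5] [ 0.47726691 -0.28712996]
petri 0.98 [185.9, 56.6] [ 0.56910058 -0.40798428]
```

View pics/w0.png

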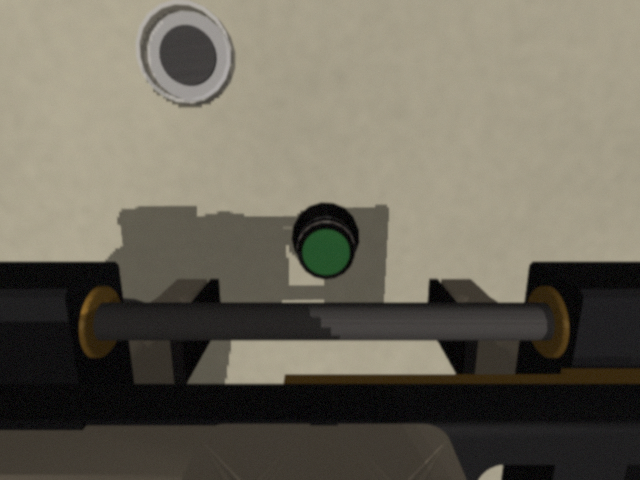

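The wrist view shows the lens centred between the fingers at (326,245), with the petri well off at (188,55). Descending.

{"fn": "arm_command", "kwargs": {"commands": [{"tx": 0, "ty": 0, "tz": 0.13, "twist": 0}, {"tx": 0, "ty": 0, "tz": 0.26, "twist": 0}, {"tx": 0, "ty": 0, "tz": 0.34, "twist": 0}, {"tx": 0, "ty": 0, "tz": 0.4, "twist": 0}, {"tx": 0, "ty": 0, "tz": 0.4, "twist": 0}, {"tx": 0, "ty": 0, "tz": 0.4, "twist": 0}, {"tx": 0, "ty": 0, "tz": 0.4, "twist": 0}, {"tx": 0, "ty": 0, "tz": 0.4, "twist": 0}]}}

```text
t: 3.87
eef_pos: [0.48, -0.288, 0.0282]
ee_rot: [-3.139, -0.001, -1.579]
force: [1.0, -0.2, 1.1]
width: 0.0877
gripper_force: 0.0
```

{"fn": "arm_command", "kwargs": {"commands": [{"tx": 0, "ty": 0, "tz": 0, "twist": 0}, {"tx": 0, "ty": 0, "tz": 0, "twist": 0}, {"tx": 0, "ty": 0, "tz": 0, "twist": 0}, {"tx": 0, "ty": 0, "tz": 0, "twist": 0}, {"tx": 0, "ty": 0, "tz": 0, "twist": 0}, {"tx": 0, "ty": 0, "tz": 0, "twist": 0}, {"tx": 0, "ty": 0, "tz": 0, "twist": 0}, {"tx": 0, "ty": 0, "tz": 0, "twist": 0}], "claw": 0, "grip_force": 20}}

```text
t: 4.53
eef_pos: [0.479, -0.2873, 0.0265]
ee_rot: [3.141, 0.0, -1.578]
force: [-0.2, 0.2, -0.1]
width: 0.0396
gripper_force: 0.0
```

{"fn": "arm_command", "kwargs": {"commands": [{"tx": 0, "ty": 0, "tz": 0, "twist": 0}, {"tx": 0, "ty": 0, "tz": 0, "twist": 0}, {"tx": 0, "ty": 0, "tz": 0, "twist": 0}, {"tx": 0, "ty": 0, "tz": 0, "twist": 0}, {"tx": 0, "ty": 0, "tz": -0.05, "twist": 0}, {"tx": 0, "ty": 0, "tz": -0.15, "twist": 0}, {"tx": 0, "ty": 0, "tz": -0.25, "twist": 0}, {"tx": 0, "ty": 0, "tz": -0.3, "twist": 0}]}}

```text
t: 5.2
eef_pos: [0.4801, -0.2877, 0.104]
ee_rot: [-3.139, -0.001, -1.578]
force: [0.6, 0.2, -1.7]
width: 0.0347
gripper_force: 20.0
```

{"fn": "arm_command", "kwargs": {"commands": [{"tx": -0.06, "ty": -0.1, "tz": 0, "twist": 0}, {"tx": -0.13, "ty": -0.23, "tz": 0, "twist": 0}, {"tx": -0.21, "ty": -0.36, "tz": 0, "twist": 0}, {"tx": -0.28, "ty": -0.48, "tz": 0, "twist": 0}, {"tx": -0.34, "ty": -0.58, "tz": 0, "twist": 0}, {"tx": -0.366, "ty": -0.636, "tz": 0, "twist": 0}, {"tx": -0.366, "ty": -0.636, "tz": 0, "twist": 0}, {"tx": -0.366, "ty": -0.636, "tz": 0, "twist": 0}]}}

```text
t: 5.87
eef_pos: [0.6388, -0.1963, 0.1003]
ee_rot: [3.14, 0.0, -1.577]
force: [-0.8, 0.0, -2.3]
width: 0.0349
gripper_force: 20.0
```

```bash
python3 - <<'E'
from h import *
s=get_state();print(s['t'],s['eef_pos'],s['ee_rot'],s['width'])
im=grab_frame('wrist');cv2.imwrite('pics/w1.png',im[:,:,::-1])
E
```

```text
5.8667 [ 0.63881911 -0.19631181  0.10034509] [ 3.14000554e+00  3.19784942e-04 -1.57739003e+00] 0.03489509362734291
```

View pics/w1.png

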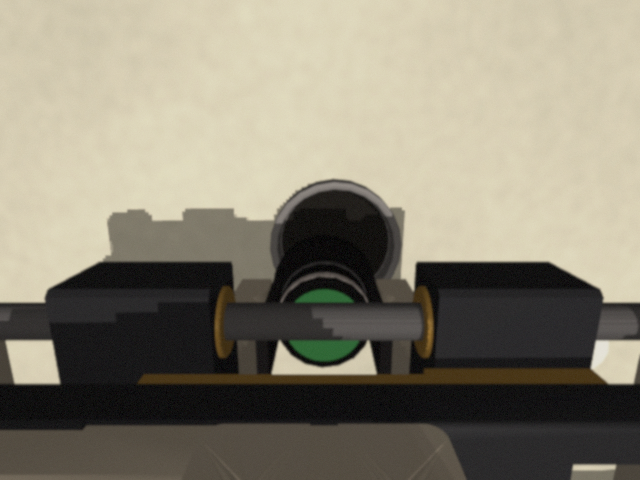

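```bash
python3 - <<'E'
from h import *
from scipy.optimize import least_squares
a=np.linspace(0,2*np.pi,200)
def f(p):
    u=proj('wrist',np.c_[p[0]+.041*np.cos(a),p[1]+.041*np.sin(a),0*a+.02]);return np.r_[u[:,0].min()-271,u[:,0].max()-402,u[:,1].min()-180]
s=least_squares(f,[.638,-.196]);print(s.x,s.fun)
print(proj('wrist',[.6388,-.1963,.075]))
E
```

```text
[ 0.63032486 -0.19787436] [-0.93779189  0.93769306  0.07289552]
[[322.77976005 279.40799962]]
```

{"fn": "arm_command", "kwargs": {"commands": [{"tx": 0, "ty": 0.026, "tz": 0.05, "twist": 0}, {"tx": 0, "ty": 0.026, "tz": 0.12, "twist": 0}, {"tx": 0, "ty": 0.026, "tz": 0.18, "twist": 0}, {"tx": 0, "ty": 0.026, "tz": 0.22, "twist": 0}, {"tx": 0, "ty": 0.026, "tz": 0.25, "twist": 0}, {"tx": 0, "ty": 0.026, "tz": 0.265, "twist": 0}, {"tx": 0, "ty": 0.026, "tz": 0.275, "twist": 0}, {"tx": 0, "ty": 0.026, "tz": 0.275, "twist": 0}]}}

```text
t: 6.58
eef_pos: [0.6322, -0.1972, 0.0328]
ee_rot: [3.142, -0.0, -1.578]
force: [1.4, -0.2, -2.4]
width: 0.0348
gripper_force: 20.0
```

{"fn": "arm_command", "kwargs": {"commands": [{"tx": 0, "ty": 0, "tz": 0.005, "twist": 0}, {"tx": 0, "ty": 0, "tz": 0.005, "twist": 0}, {"tx": 0, "ty": 0, "tz": 0.005, "twist": 0}, {"tx": 0, "ty": 0, "tz": 0.005, "twist": 0}, {"tx": 0, "ty": 0, "tz": 0.005, "twist": 0}, {"tx": 0, "ty": 0, "tz": 0.005, "twist": 0}, {"tx": 0, "ty": 0, "tz": 0.005, "twist": 0}, {"tx": 0, "ty": 0, "tz": 0.005, "twist": 0}], "claw": 0.75}}

```text
t: 7.25
eef_pos: [0.6323, -0.197, 0.0316]
ee_rot: [-3.142, -0.0, -1.578]
force: [0.6, -0.3, 0.0]
width: 0.0654
gripper_force: 0.0
```

{"fn": "arm_command", "kwargs": {"commands": [{"tx": 0, "ty": 0, "tz": -0.12, "twist": 0}, {"tx": 0, "ty": 0, "tz": -0.28, "twist": 0}, {"tx": 0, "ty": 0, "tz": -0.42, "twist": 0}, {"tx": -0.06, "ty": 0.15, "tz": -0.48, "twist": 0}, {"tx": -0.12, "ty": 0.3, "tz": -0.48, "twist": 0}, {"tx": -0.18, "ty": 0.45, "tz": -0.48, "twist": 0}, {"tx": -0.192, "ty": 0.53, "tz": -0.48, "twist": 0}, {"tx": -0.192, "ty": 0.53, "tz": -0.48, "twist": 0}], "claw": 1}}

```text
t: 7.92
eef_pos: [0.4959, -0.1472, 0.1522]
ee_rot: [3.142, 0.001, -1.578]
force: [-1.5, -0.1, -0.9]
width: 0.0877
gripper_force: 0.0
```

```bash
python3 - <<'E'
from h import *
s=get_state();print(s['t'],s['eef_pos'],s['ee_rot'],s['width'])
im=grab_frame('wrist');cv2.imwrite('pics/w2.png',im[:,:,::-1])
for n in ['vial0','lens','lens_cup']:
    for d in spot_point(n,'wrist')[:2]:print(n,d['score'],d['uv'],ray('wrist',d['uv'],0.005*(n[0]=='l')))
E
```

```text
7.9167 [ 0.49594257 -0.1472193   0.15224562] [ 3.14152548e+00  9.94784816e-04 -1.57803550e+00] 0.08772462962699529
vial0 0.77 [323.5, 224.3] [ 0.50074534 -0.14852058]
lens 0.78 [141.9, 166.6] [ 0.63776797 -0.19506196]
```

View pics/w2.png

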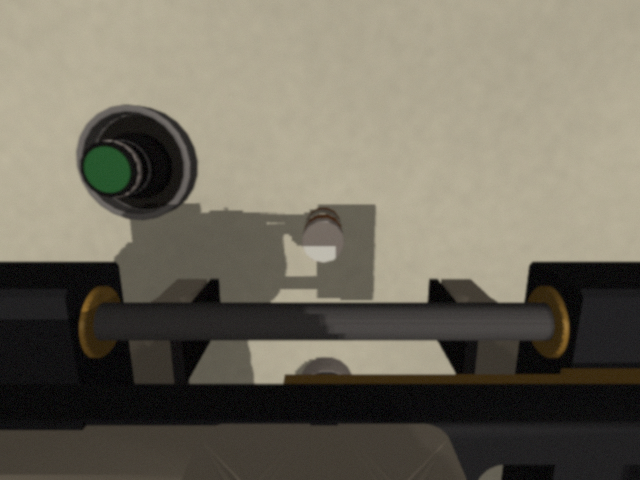

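The wrist view shows the lens standing in the cup (green glass at (108,168), cup rim 77..198 by 105..218). The vial is at (323,235), between the fingers. I'll check how well the lens is centred.

```bash
python3 - <<'E'
from h import *
print(fit('wrist',np.array([77,105,198,218.]),[(.041,.02)],[.635,-.197]))
print(ray('wrist',[108,168],.053), ray('wrist',[322,241],.06))
E
```

```text
(array([ 0.63372918, -0.19819242]), np.float64(2.69014072893728))
[ 0.63772788 -0.1972568 ] [ 0.50250483 -0.15028679]
```

{"fn": "arm_command", "kwargs": {"commands": [{"tx": 0.006, "ty": 0, "tz": 0.13, "twist": 0}, {"tx": 0.006, "ty": 0, "tz": 0.26, "twist": 0}, {"tx": 0.006, "ty": 0, "tz": 0.38, "twist": 0}, {"tx": 0.006, "ty": 0, "tz": 0.46, "twist": 0}, {"tx": 0.006, "ty": 0, "tz": 0.5, "twist": 0}, {"tx": 0.006, "ty": 0, "tz": 0.5, "twist": 0}, {"tx": 0.006, "ty": 0, "tz": 0.5, "twist": 0}, {"tx": 0.006, "ty": 0, "tz": 0.5, "twist": 0}]}}

```text
t: 8.78
eef_pos: [0.5014, -0.1497, 0.0276]
ee_rot: [-3.14, -0.0, -1.578]
force: [0.1, -0.6, 0.9]
width: 0.0878
gripper_force: 0.0
```

{"fn": "arm_command", "kwargs": {"commands": [{"tx": 0, "ty": 0, "tz": 0, "twist": 0}, {"tx": 0, "ty": 0, "tz": 0, "twist": 0}, {"tx": 0, "ty": 0, "tz": 0, "twist": 0}, {"tx": 0, "ty": 0, "tz": 0, "twist": 0}, {"tx": 0, "ty": 0, "tz": 0, "twist": 0}, {"tx": 0, "ty": 0, "tz": 0, "twist": 0}, {"tx": 0, "ty": 0, "tz": 0, "twist": 0}, {"tx": 0, "ty": 0, "tz": 0, "twist": 0}], "claw": 0, "grip_force": 15}}

```text
t: 9.45
eef_pos: [0.5001, -0.1495, 0.0266]
ee_rot: [-3.142, 0.0, -1.578]
force: [-0.9, -0.0, -0.1]
width: 0.0398
gripper_force: 0.0
```

{"fn": "arm_command", "kwargs": {"commands": [{"tx": 0, "ty": 0, "tz": 0, "twist": 0}, {"tx": 0, "ty": 0, "tz": 0, "twist": 0}, {"tx": 0, "ty": 0, "tz": 0, "twist": 0}, {"tx": 0, "ty": 0, "tz": 0, "twist": 0}, {"tx": 0, "ty": 0, "tz": -0.05, "twist": 0}, {"tx": 0, "ty": 0, "tz": -0.15, "twist": 0}, {"tx": 0, "ty": 0, "tz": -0.25, "twist": 0}, {"tx": 0, "ty": 0, "tz": -0.3, "twist": 0}]}}

```text
t: 10.12
eef_pos: [0.5012, -0.1496, 0.1041]
ee_rot: [-3.139, -0.0, -1.578]
force: [-0.0, -0.1, -0.4]
width: 0.0274
gripper_force: 15.0
```

{"fn": "arm_command", "kwargs": {"commands": [{"tx": -0.08, "ty": -0.1, "tz": 0, "twist": 0}, {"tx": -0.18, "ty": -0.22, "tz": 0, "twist": 0}, {"tx": -0.28, "ty": -0.34, "tz": 0, "twist": 0}, {"tx": -0.37, "ty": -0.45, "tz": 0, "twist": 0}, {"tx": -0.44, "ty": -0.53, "tz": 0, "twist": 0}, {"tx": -0.468, "ty": -0.568, "tz": 0, "twist": 0}, {"tx": -0.468, "ty": -0.568, "tz": 0, "twist": 0}, {"tx": -0.468, "ty": -0.568, "tz": 0, "twist": 0}]}}

```text
t: 10.78
eef_pos: [0.6425, -0.0334, 0.1008]
ee_rot: [3.14, -0.0, -1.578]
force: [-0.3, 0.5, -1.5]
width: 0.027
gripper_force: 15.0
```

```bash
python3 - <<'E'
from h import *
s=get_state();print(s['t'],s['eef_pos'],s['ee_rot'],s['width'])
im=grab_frame('wrist');cv2.imwrite('pics/w3.png',im[:,:,::-1])
p=s['eef_pos'];print(proj('wrist',[p[0],p[1],.1]))
for uv in [(316,209),(228,214),(398,213.5)]:print(ray('top',uv,.02))
E
```

```text
10.7833 [ 0.6424846  -0.03343626  0.10076319] [ 3.14009244e+00 -1.67209889e-04 -1.57783717e+00] 0.02701695366626124
[[323.28270292 298.88849221]]
[ 0.64270729 -0.0048219 ]
[0.63262623 0.20238764]
[ 0.63014204 -0.19737688]
```

View pics/w3.png

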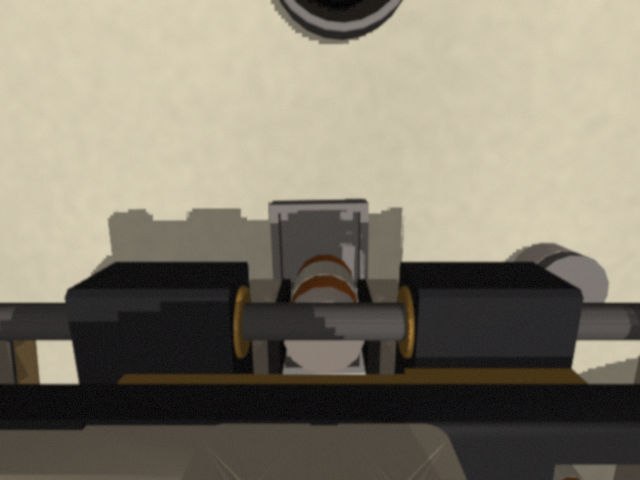

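The wrist view shows the vial tray's near end at columns 269..368, row 201, and the held vial at about column 323.

```bash
python3 - <<'E'
from h import *
print(ray('wrist',[318.5,201],.02),ray('wrist',[269,203],.02),ray('wrist',[368,201],.02))
E
```

```text
[ 0.64504193 -0.06363297] [ 0.67484028 -0.06267544] [ 0.61528244 -0.06338088]
```

{"fn": "arm_command", "kwargs": {"commands": [{"tx": 0, "ty": -0.004, "tz": 0.05, "twist": 0}, {"tx": 0, "ty": -0.004, "tz": 0.12, "twist": 0}, {"tx": 0, "ty": -0.004, "tz": 0.18, "twist": 0}, {"tx": 0, "ty": -0.004, "tz": 0.22, "twist": 0}, {"tx": 0, "ty": -0.004, "tz": 0.25, "twist": 0}, {"tx": 0, "ty": -0.004, "tz": 0.265, "twist": 0}, {"tx": 0, "ty": -0.004, "tz": 0.277, "twist": 0}, {"tx": 0, "ty": -0.004, "tz": 0.277, "twist": 0}]}}

```text
t: 11.5
eef_pos: [0.6439, -0.0338, 0.0321]
ee_rot: [3.141, -0.0, -1.578]
force: [-0.1, 0.3, -1.2]
width: 0.0276
gripper_force: 15.0
```

{"fn": "arm_command", "kwargs": {"commands": [{"tx": 0, "ty": 0, "tz": 0.003, "twist": 0}, {"tx": 0, "ty": 0, "tz": 0.003, "twist": 0}, {"tx": 0, "ty": 0, "tz": 0.003, "twist": 0}, {"tx": 0, "ty": 0, "tz": 0.003, "twist": 0}, {"tx": 0, "ty": 0, "tz": 0.003, "twist": 0}, {"tx": 0, "ty": 0, "tz": 0.003, "twist": 0}, {"tx": 0, "ty": 0, "tz": 0.003, "twist": 0}, {"tx": 0, "ty": 0, "tz": 0.003, "twist": 0}], "claw": 0.75}}

```text
t: 12.17
eef_pos: [0.644, -0.0336, 0.0316]
ee_rot: [-3.141, 0.0, -1.578]
force: [-0.7, 0.4, -0.4]
width: 0.0653
gripper_force: 0.0
```

{"fn": "arm_command", "kwargs": {"commands": [{"tx": 0, "ty": 0, "tz": -0.16, "twist": 0}, {"tx": 0, "ty": 0, "tz": -0.32, "twist": 0}, {"tx": 0, "ty": 0, "tz": -0.48, "twist": 0}, {"tx": -0.12, "ty": 0.11, "tz": -0.48, "twist": 0}, {"tx": -0.25, "ty": 0.24, "tz": -0.48, "twist": 0}, {"tx": -0.37, "ty": 0.36, "tz": -0.48, "twist": 0}, {"tx": -0.49, "ty": 0.48, "tz": -0.48, "twist": 0}, {"tx": -0.6, "ty": 0.58, "tz": -0.48, "twist": 0}], "claw": 1}}

```text
t: 12.83
eef_pos: [0.4994, 0.1172, 0.1517]
ee_rot: [-3.141, 0.0, -1.579]
force: [0.0, 1.6, 0.9]
width: 0.088
gripper_force: 0.0
```

{"fn": "arm_command", "kwargs": {"commands": [{"tx": -0.06, "ty": 0.06, "tz": 0, "twist": 0}, {"tx": -0.098, "ty": 0.092, "tz": 0, "twist": 0}, {"tx": -0.098, "ty": 0.092, "tz": 0, "twist": 0}, {"tx": -0.098, "ty": 0.092, "tz": 0, "twist": 0}, {"tx": -0.098, "ty": 0.092, "tz": 0, "twist": 0}, {"tx": -0.098, "ty": 0.092, "tz": 0, "twist": 0}, {"tx": -0.098, "ty": 0.092, "tz": 0, "twist": 0}, {"tx": -0.098, "ty": 0.092, "tz": 0, "twist": 0}]}}

```text
t: 13.5
eef_pos: [0.4785, 0.1405, 0.1513]
ee_rot: [3.141, -0.0, -1.58]
force: [-0.0, -0.1, -0.5]
width: 0.0878
gripper_force: 0.0
```

```bash
python3 - <<'E'
from h import *
s=get_state();print(s['t'],s['eef_pos'],s['ee_rot'],s['width'])
im=grab_frame('wrist');cv2.imwrite('pics/w4.png',im[:,:,::-1])
for n in ['vial0','vial_tray','pot0','pot_tray']:
    for d in spot_point(n,'wrist')[:2]:print(n,d['score'],d['uv'],ray('wrist',d['uv'],0))
E
```

```text
13.5 [0.47850828 0.14053599 0.15131247] [ 3.14121322e+00 -3.40177656e-04 -1.57961738e+00] 0.08780390415070538
vial0 0.55 [329.7, 222.6] [0.47383028 0.13845183]
vial_tray 0.9 [87.2, 27.2] [ 0.64357391 -0.00294942]
pot0 0.88 [299.6, 9.7] [ 0.49396958 -0.01261348]
pot_tray 0.51 [331.8, 225.2] [0.47207231 0.14087167]
pot_tray 0.46 [88.3, 27.6] [ 0.64286955 -0.00245882]
```

View pics/w4.png

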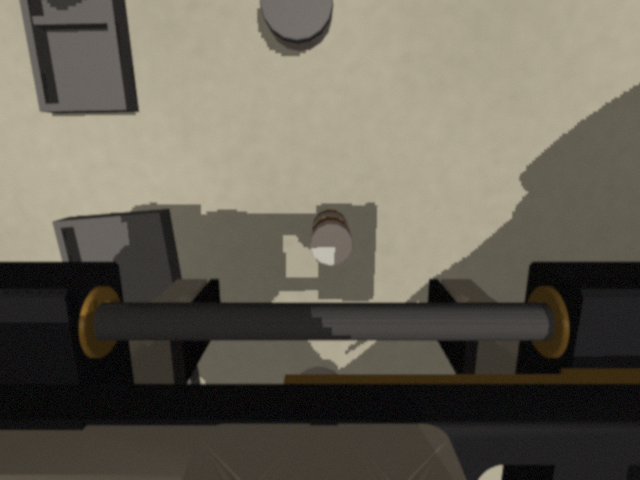

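The second vial is at (330,240), between the fingers. The vial tray's empty bay is at the upper left, divider at row 24.

```bash
python3 - <<'E'
from h import *
print(ray('wrist',[41,113],.02),ray('wrist',[137,112],.02),ray('wrist',[70,24],.02), ray('wrist',[55,221],.02),ray('wrist',[170,210],.02))
E
```

```text
[0.67304692 0.05589271] [0.60666509 0.05579803] [6.43893215e-01 4.04665212e-04] [0.67650922 0.13179872] [0.59089898 0.12433249]
```

{"fn": "arm_command", "kwargs": {"commands": [{"tx": 0, "ty": 0.012, "tz": 0.13, "twist": 0}, {"tx": 0, "ty": 0.012, "tz": 0.26, "twist": 0}, {"tx": 0, "ty": 0.012, "tz": 0.38, "twist": 0}, {"tx": 0, "ty": 0.012, "tz": 0.46, "twist": 0}, {"tx": 0, "ty": 0.012, "tz": 0.5, "twist": 0}, {"tx": 0, "ty": 0.012, "tz": 0.5, "twist": 0}, {"tx": 0, "ty": 0.012, "tz": 0.5, "twist": 0}, {"tx": 0, "ty": 0.012, "tz": 0.5, "twist": 0}]}}

```text
t: 14.42
eef_pos: [0.4758, 0.1416, 0.0273]
ee_rot: [-3.141, 0.001, -1.578]
force: [0.2, 1.0, 0.3]
width: 0.0875
gripper_force: 0.0
```

{"fn": "arm_command", "kwargs": {"commands": [{"tx": 0, "ty": 0, "tz": 0, "twist": 0}, {"tx": 0, "ty": 0, "tz": 0, "twist": 0}, {"tx": 0, "ty": 0, "tz": 0, "twist": 0}, {"tx": 0, "ty": 0, "tz": 0, "twist": 0}, {"tx": 0, "ty": 0, "tz": 0, "twist": 0}, {"tx": 0, "ty": 0, "tz": 0, "twist": 0}, {"tx": 0, "ty": 0, "tz": 0, "twist": 0}, {"tx": 0, "ty": 0, "tz": 0, "twist": 0}], "claw": 0}}

```text
t: 15.08
eef_pos: [0.4751, 0.1412, 0.0266]
ee_rot: [3.142, -0.0, -1.578]
force: [-0.7, 0.7, 0.1]
width: 0.0399
gripper_force: 0.0
```

{"fn": "arm_command", "kwargs": {"commands": [{"tx": 0, "ty": 0, "tz": 0, "twist": 0}, {"tx": 0, "ty": 0, "tz": 0, "twist": 0}, {"tx": 0, "ty": 0, "tz": 0, "twist": 0}, {"tx": 0, "ty": 0, "tz": 0, "twist": 0}, {"tx": 0, "ty": 0, "tz": -0.05, "twist": 0}, {"tx": 0, "ty": 0, "tz": -0.15, "twist": 0}, {"tx": 0, "ty": 0, "tz": -0.25, "twist": 0}, {"tx": 0, "ty": 0, "tz": -0.35, "twist": 0}]}}

```text
t: 15.75
eef_pos: [0.4748, 0.141, 0.1148]
ee_rot: [3.141, -0.001, -1.578]
force: [-0.2, 0.6, -0.2]
width: 0.0277
gripper_force: 15.0
```

{"fn": "arm_command", "kwargs": {"commands": [{"tx": 0.07, "ty": -0.1, "tz": 0, "twist": 0}, {"tx": 0.16, "ty": -0.23, "tz": 0, "twist": 0}, {"tx": 0.25, "ty": -0.36, "tz": 0, "twist": 0}, {"tx": 0.34, "ty": -0.48, "tz": 0, "twist": 0}, {"tx": 0.42, "ty": -0.59, "tz": 0, "twist": 0}, {"tx": 0.476, "ty": -0.672, "tz": 0, "twist": 0}, {"tx": 0.476, "ty": -0.672, "tz": 0, "twist": 0}, {"tx": 0.476, "ty": -0.672, "tz": 0, "twist": 0}]}}

```text
t: 16.42
eef_pos: [0.6426, 0.0197, 0.1129]
ee_rot: [3.14, -0.0, -1.581]
force: [-0.8, 0.6, -0.6]
width: 0.0273
gripper_force: 15.0
```

{"fn": "arm_command", "kwargs": {"commands": [{"tx": 0, "ty": 0, "tz": 0.1, "twist": 0}, {"tx": 0, "ty": 0, "tz": 0.18, "twist": 0}, {"tx": 0, "ty": 0, "tz": 0.24, "twist": 0}, {"tx": 0, "ty": 0, "tz": 0.28, "twist": 0}, {"tx": 0, "ty": 0, "tz": 0.3, "twist": 0}, {"tx": 0, "ty": 0, "tz": 0.315, "twist": 0}, {"tx": 0, "ty": 0, "tz": 0.327, "twist": 0}, {"tx": 0, "ty": 0, "tz": 0.327, "twist": 0}]}}

```text
t: 17.08
eef_pos: [0.6424, 0.0212, 0.0325]
ee_rot: [-3.141, 0.0, -1.578]
force: [-0.2, -0.8, -0.7]
width: 0.0276
gripper_force: 15.0
```

{"fn": "arm_command", "kwargs": {"commands": [{"tx": 0, "ty": 0, "tz": 0.003, "twist": 0}, {"tx": 0, "ty": 0, "tz": 0.003, "twist": 0}, {"tx": 0, "ty": 0, "tz": 0.003, "twist": 0}, {"tx": 0, "ty": 0, "tz": 0.003, "twist": 0}, {"tx": 0, "ty": 0, "tz": 0.003, "twist": 0}, {"tx": 0, "ty": 0, "tz": 0.003, "twist": 0}, {"tx": 0, "ty": 0, "tz": 0.003, "twist": 0}, {"tx": 0, "ty": 0, "tz": 0.003, "twist": 0}], "claw": 0.75}}

```text
t: 17.75
eef_pos: [0.6423, 0.0209, 0.0316]
ee_rot: [3.142, 0.0, -1.578]
force: [-0.0, 0.0, 0.3]
width: 0.0652
gripper_force: 0.0
```

{"fn": "arm_command", "kwargs": {"commands": [{"tx": 0, "ty": 0, "tz": -0.16, "twist": 0}, {"tx": 0, "ty": 0, "tz": -0.32, "twist": 0}, {"tx": 0, "ty": 0, "tz": -0.48, "twist": 0}, {"tx": 0.03, "ty": 0.13, "tz": -0.48, "twist": 0}, {"tx": 0.06, "ty": 0.28, "tz": -0.48, "twist": 0}, {"tx": 0.09, "ty": 0.43, "tz": -0.48, "twist": 0}, {"tx": 0.128, "ty": 0.56, "tz": -0.48, "twist": 0}, {"tx": 0.128, "ty": 0.592, "tz": -0.48, "twist": 0}], "claw": 1}}

```text
t: 18.42
eef_pos: [0.4891, -0.0114, 0.1516]
ee_rot: [3.14, 0.001, -1.579]
force: [-1.1, -0.4, -0.0]
width: 0.088
gripper_force: 0.0
```

```bash
python3 - <<'E'
from h import *
s=get_state();print(s['t'],s['eef_pos'],s['ee_rot'],s['width'])
im=grab_frame('wrist');cv2.imwrite('pics/w5.png',im[:,:,::-1])
for n in ['pot0']:
    for d in spot_point(n,'wrist')[:2]:print(n,d['score'],d['uv'],ray('wrist',d['uv'],0))
E
```

```text
18.4167 [ 0.48912298 -0.01138576  0.15158677] [ 3.14007054e+00  5.81216854e-04 -1.57935959e+00] 0.08800767853728418
pot0 0.82 [316.4, 223.3] [ 0.49892861 -0.0116518 ]
```

View pics/w5.png

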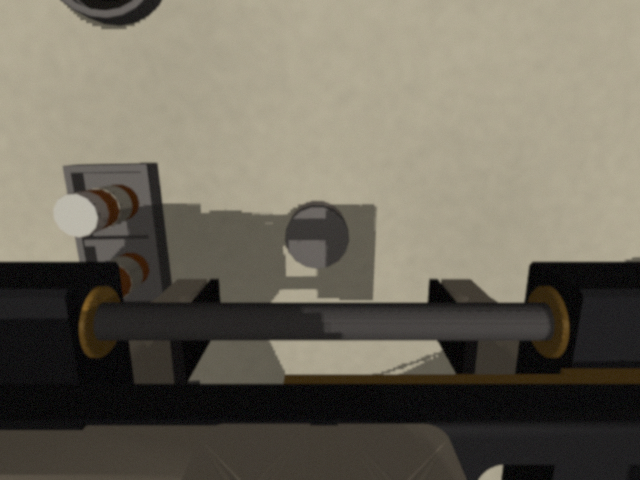

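Both vials stand in their bays (about (120,205) and (130,270)). The pot is at (317,235), between the fingers.

{"fn": "arm_command", "kwargs": {"commands": [{"tx": 0, "ty": 0, "tz": 0.1, "twist": 0}, {"tx": 0, "ty": 0, "tz": 0.24, "twist": 0}, {"tx": 0, "ty": 0, "tz": 0.38, "twist": 0}, {"tx": 0, "ty": 0, "tz": 0.47, "twist": 0}, {"tx": 0, "ty": 0, "tz": 0.522, "twist": 0}, {"tx": 0, "ty": 0, "tz": 0.522, "twist": 0}, {"tx": 0, "ty": 0, "tz": 0.522, "twist": 0}, {"tx": 0, "ty": 0, "tz": 0.522, "twist": 0}]}}

```text
t: 19.18
eef_pos: [0.4954, -0.0096, 0.0217]
ee_rot: [-3.14, 0.0, -1.578]
force: [-0.1, -0.1, 0.1]
width: 0.0878
gripper_force: 0.0
```

{"fn": "arm_command", "kwargs": {"commands": [{"tx": 0, "ty": 0, "tz": 0, "twist": 0}, {"tx": 0, "ty": 0, "tz": 0, "twist": 0}, {"tx": 0, "ty": 0, "tz": 0, "twist": 0}, {"tx": 0, "ty": 0, "tz": 0, "twist": 0}, {"tx": 0, "ty": 0, "tz": 0, "twist": 0}, {"tx": 0, "ty": 0, "tz": 0, "twist": 0}, {"tx": 0, "ty": 0, "tz": 0, "twist": 0}, {"tx": 0, "ty": 0, "tz": 0, "twist": 0}], "claw": 0}}

```text
t: 19.85
eef_pos: [0.4941, -0.0099, 0.0212]
ee_rot: [-3.141, 0.0, -1.578]
force: [-0.6, -0.5, 3.3]
width: 0.0457
gripper_force: 15.0
```

{"fn": "arm_command", "kwargs": {"commands": [{"tx": 0, "ty": 0, "tz": 0, "twist": 0}, {"tx": 0, "ty": 0, "tz": 0, "twist": 0}, {"tx": 0, "ty": 0, "tz": 0, "twist": 0}, {"tx": 0, "ty": 0, "tz": 0, "twist": 0}, {"tx": 0, "ty": 0, "tz": -0.05, "twist": 0}, {"tx": 0, "ty": 0, "tz": -0.15, "twist": 0}, {"tx": 0, "ty": 0, "tz": -0.25, "twist": 0}, {"tx": 0, "ty": 0, "tz": -0.35, "twist": 0}]}}

```text
t: 20.52
eef_pos: [0.4935, -0.0101, 0.109]
ee_rot: [3.14, -0.0, -1.578]
force: [-0.0, 0.3, -1.6]
width: 0.0456
gripper_force: 15.0
```

{"fn": "arm_command", "kwargs": {"commands": [{"tx": -0.1, "ty": -0.08, "tz": 0, "twist": 0}, {"tx": -0.22, "ty": -0.18, "tz": 0, "twist": 0}, {"tx": -0.34, "ty": -0.27, "tz": 0, "twist": 0}, {"tx": -0.46, "ty": -0.37, "tz": 0, "twist": 0}, {"tx": -0.57, "ty": -0.46, "tz": 0, "twist": 0}, {"tx": -0.66, "ty": -0.53, "tz": 0, "twist": 0}, {"tx": -0.703, "ty": -0.556, "tz": 0, "twist": 0}, {"tx": -0.703, "ty": -0.556, "tz": 0, "twist": 0}]}}

```text
t: 21.18
eef_pos: [0.6354, 0.1669, 0.1072]
ee_rot: [3.141, -0.0, -1.577]
force: [0.3, -0.1, -0.3]
width: 0.0456
gripper_force: 15.0
```

```bash
python3 - <<'E'
from h import *
s=get_state();print(s['t'],s['eef_pos'],s['ee_rot'],s['width'])
im=grab_frame('wrist');cv2.imwrite('pics/w6.png',im[:,:,::-1])
E
```

```text
21.1833 [0.63538936 0.16692013 0.10723167] [ 3.14095610e+00 -4.39229325e-04 -1.57666369e+00] 0.045610035223658266
```

View pics/w6.png

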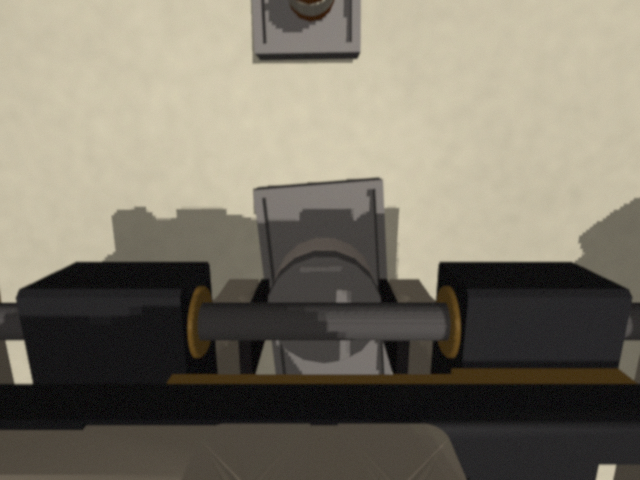

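The tray's near end corners are at (254,187) and (383,179), and the held pot is centred at about column 324.

```bash
python3 - <<'E'
from h import *
a=ray('wrist',[254,187],.02);b=ray('wrist',[383,179],.02);m=(a+b)/2;d=(a-b)/np.linalg.norm(a-b);y=np.array([-d[1],d[0]])
print(a,b,np.linalg.norm(a-b),np.degrees(np.arctan2(d[1],d[0])),[m+y*t for t in (.04,.0775,.115)])
E
```

```text
[0.67665882 0.1278059 ] [0.59790082 0.12352956] 0.07887401094983075 3.1079498530052225 [array([0.63511112, 0.16560889]), array([0.63307797, 0.20305374]), array([0.63104482, 0.24049858])]
```

{"fn": "arm_command", "kwargs": {"commands": [{"tx": 0.004, "ty": 0, "tz": 0.1, "twist": 0}, {"tx": 0.004, "ty": 0, "tz": 0.18, "twist": 0}, {"tx": 0.004, "ty": 0, "tz": 0.24, "twist": 0}, {"tx": 0.004, "ty": 0, "tz": 0.28, "twist": 0}, {"tx": 0.004, "ty": 0, "tz": 0.3, "twist": 0}, {"tx": 0.004, "ty": 0, "tz": 0.315, "twist": 0}, {"tx": 0.004, "ty": 0, "tz": 0.326, "twist": 0}, {"tx": 0.004, "ty": 0, "tz": 0.326, "twist": 0}]}}

```text
t: 21.9
eef_pos: [0.6345, 0.1637, 0.0273]
ee_rot: [-3.141, 0.0, -1.578]
force: [-0.4, -0.2, -0.3]
width: 0.0454
gripper_force: 15.0
```

{"fn": "arm_command", "kwargs": {"commands": [{"tx": 0, "ty": 0, "tz": 0.003, "twist": 0}, {"tx": 0, "ty": 0, "tz": 0.003, "twist": 0}, {"tx": 0, "ty": 0, "tz": 0.003, "twist": 0}, {"tx": 0, "ty": 0, "tz": 0.003, "twist": 0}, {"tx": 0, "ty": 0, "tz": 0.003, "twist": 0}, {"tx": 0, "ty": 0, "tz": 0.003, "twist": 0}, {"tx": 0, "ty": 0, "tz": 0.003, "twist": 0}, {"tx": 0, "ty": 0, "tz": 0.003, "twist": 0}], "claw": 0.85}}

```text
t: 22.57
eef_pos: [0.6343, 0.1638, 0.0263]
ee_rot: [-3.142, -0.0, -1.578]
force: [-0.5, -0.3, -0.9]
width: 0.0744
gripper_force: 0.0
```

{"fn": "arm_command", "kwargs": {"commands": [{"tx": 0, "ty": 0, "tz": -0.16, "twist": 0}, {"tx": 0, "ty": 0, "tz": -0.32, "twist": 0}, {"tx": 0, "ty": 0, "tz": -0.48, "twist": 0}, {"tx": -0.1, "ty": 0.12, "tz": -0.48, "twist": 0}, {"tx": -0.2, "ty": 0.24, "tz": -0.48, "twist": 0}, {"tx": -0.3, "ty": 0.36, "tz": -0.48, "twist": 0}, {"tx": -0.4, "ty": 0.48, "tz": -0.48, "twist": 0}, {"tx": -0.46, "ty": 0.56, "tz": -0.48, "twist": 0}], "claw": 1}}

```text
t: 23.23
eef_pos: [0.493, 0.2813, 0.1466]
ee_rot: [-3.141, 0.001, -1.578]
force: [0.2, 0.2, -0.8]
width: 0.0872
gripper_force: 0.0
```

{"fn": "arm_command", "kwargs": {"commands": [{"tx": -0.033, "ty": 0.037, "tz": 0, "twist": 0}, {"tx": -0.033, "ty": 0.037, "tz": 0, "twist": 0}, {"tx": -0.033, "ty": 0.037, "tz": 0, "twist": 0}, {"tx": -0.033, "ty": 0.037, "tz": 0, "twist": 0}, {"tx": -0.033, "ty": 0.037, "tz": 0, "twist": 0}, {"tx": -0.033, "ty": 0.037, "tz": 0, "twist": 0}, {"tx": -0.033, "ty": 0.037, "tz": 0, "twist": 0}, {"tx": -0.033, "ty": 0.037, "tz": 0, "twist": 0}]}}

```text
t: 23.9
eef_pos: [0.4864, 0.2876, 0.1461]
ee_rot: [3.141, -0.0, -1.579]
force: [0.7, -0.1, -0.8]
width: 0.0873
gripper_force: 0.0
```

```bash
python3 - <<'E'
from h import *
s=get_state();print(s['t'],s['eef_pos'],s['ee_rot'],s['width'])
im=grab_frame('wrist');cv2.imwrite('pics/w7.png',im[:,:,::-1])
for d in spot_point('pot0','wrist')[:2]:print(d['score'],d['uv'],ray('wrist',d['uv'],0))
E
```

```text
23.9 [0.48641747 0.28758046 0.14611697] [ 3.14136742e+00 -3.06516664e-04 -1.57938821e+00] 0.08728479950768948
0.63 [106.8, 51.8] [0.63742463 0.16118727]
0.58 [324.7, 225.3] [0.48569648 0.28663802]
```

View pics/w7.png

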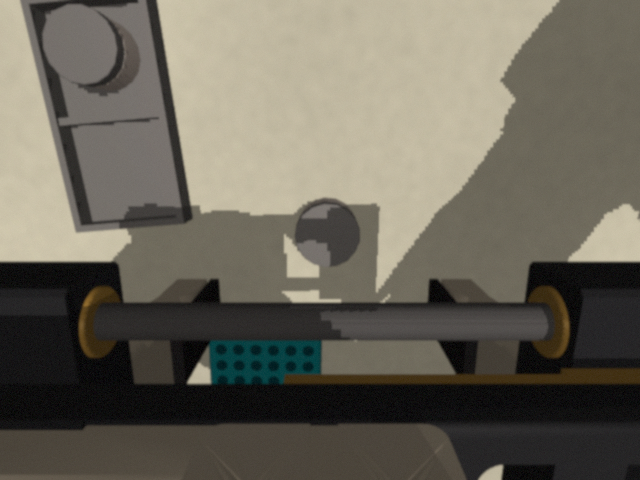

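The pot is centred at (327,232) and the first pot sits in its bay at (85,45). The rack is clear of the fingers.

{"fn": "arm_command", "kwargs": {"commands": [{"tx": 0, "ty": 0, "tz": 0.1, "twist": 0}, {"tx": 0, "ty": 0, "tz": 0.24, "twist": 0}, {"tx": 0, "ty": 0, "tz": 0.38, "twist": 0}, {"tx": 0, "ty": 0, "tz": 0.46, "twist": 0}, {"tx": 0, "ty": 0, "tz": 0.5, "twist": 0}, {"tx": 0, "ty": 0, "tz": 0.5, "twist": 0}, {"tx": 0, "ty": 0, "tz": 0.5, "twist": 0}, {"tx": 0, "ty": 0, "tz": 0.5, "twist": 0}]}}

```text
t: 24.67
eef_pos: [0.4869, 0.289, 0.0228]
ee_rot: [-3.14, 0.002, -1.578]
force: [0.5, 1.2, 0.7]
width: 0.0878
gripper_force: 0.0
```

{"fn": "arm_command", "kwargs": {"commands": [{"tx": 0, "ty": 0, "tz": 0, "twist": 0}, {"tx": 0, "ty": 0, "tz": 0, "twist": 0}, {"tx": 0, "ty": 0, "tz": 0, "twist": 0}, {"tx": 0, "ty": 0, "tz": 0, "twist": 0}, {"tx": 0, "ty": 0, "tz": 0, "twist": 0}, {"tx": 0, "ty": 0, "tz": 0, "twist": 0}, {"tx": 0, "ty": 0, "tz": 0, "twist": 0}, {"tx": 0, "ty": 0, "tz": 0, "twist": 0}], "claw": 0}}

```text
t: 25.33
eef_pos: [0.4859, 0.2881, 0.0214]
ee_rot: [3.141, -0.0, -1.578]
force: [-1.0, -0.1, 1.4]
width: 0.0457
gripper_force: 15.0
```

{"fn": "arm_command", "kwargs": {"commands": [{"tx": 0, "ty": 0, "tz": 0, "twist": 0}, {"tx": 0, "ty": 0, "tz": 0, "twist": 0}, {"tx": 0, "ty": 0, "tz": 0, "twist": 0}, {"tx": 0, "ty": 0, "tz": 0, "twist": 0}, {"tx": 0, "ty": 0, "tz": -0.05, "twist": 0}, {"tx": 0, "ty": 0, "tz": -0.15, "twist": 0}, {"tx": 0, "ty": 0, "tz": -0.25, "twist": 0}, {"tx": 0, "ty": 0, "tz": -0.35, "twist": 0}]}}

```text
t: 26.0
eef_pos: [0.4858, 0.2878, 0.1093]
ee_rot: [3.141, -0.001, -1.578]
force: [0.7, 0.5, -0.5]
width: 0.0456
gripper_force: 15.0
```

{"fn": "arm_command", "kwargs": {"commands": [{"tx": 0.03, "ty": -0.09, "tz": 0, "twist": 0}, {"tx": 0.07, "ty": -0.21, "tz": 0, "twist": 0}, {"tx": 0.11, "ty": -0.34, "tz": 0, "twist": 0}, {"tx": 0.15, "ty": -0.45, "tz": 0, "twist": 0}, {"tx": 0.18, "ty": -0.54, "tz": 0, "twist": 0}, {"tx": 0.19, "ty": -0.576, "tz": 0, "twist": 0}, {"tx": 0.19, "ty": -0.576, "tz": 0, "twist": 0}, {"tx": 0.19, "ty": -0.576, "tz": 0, "twist": 0}]}}

```text
t: 26.67
eef_pos: [0.6293, 0.2391, 0.1079]
ee_rot: [3.14, -0.001, -1.58]
force: [-0.3, -0.3, -1.4]
width: 0.0451
gripper_force: 15.0
```

{"fn": "arm_command", "kwargs": {"commands": [{"tx": 0, "ty": 0, "tz": 0.1, "twist": 0}, {"tx": 0, "ty": 0, "tz": 0.18, "twist": 0}, {"tx": 0, "ty": 0, "tz": 0.24, "twist": 0}, {"tx": 0, "ty": 0, "tz": 0.28, "twist": 0}, {"tx": 0, "ty": 0, "tz": 0.3, "twist": 0}, {"tx": 0, "ty": 0, "tz": 0.315, "twist": 0}, {"tx": 0, "ty": 0, "tz": 0.326, "twist": 0}, {"tx": 0, "ty": 0, "tz": 0.326, "twist": 0}]}}

```text
t: 27.33
eef_pos: [0.6297, 0.2398, 0.0276]
ee_rot: [-3.141, 0.0, -1.578]
force: [0.3, -0.2, -1.3]
width: 0.0454
gripper_force: 15.0
```

{"fn": "arm_command", "kwargs": {"commands": [{"tx": 0, "ty": 0, "tz": 0.003, "twist": 0}, {"tx": 0, "ty": 0, "tz": 0.003, "twist": 0}, {"tx": 0, "ty": 0, "tz": 0.003, "twist": 0}, {"tx": 0, "ty": 0, "tz": 0.003, "twist": 0}, {"tx": 0, "ty": 0, "tz": 0.003, "twist": 0}, {"tx": 0, "ty": 0, "tz": 0.003, "twist": 0}, {"tx": 0, "ty": 0, "tz": 0.003, "twist": 0}, {"tx": 0, "ty": 0, "tz": 0.003, "twist": 0}], "claw": 0.85}}

```text
t: 28.0
eef_pos: [0.6297, 0.2395, 0.0266]
ee_rot: [-3.142, 0.0, -1.578]
force: [0.2, 0.2, 0.7]
width: 0.0747
gripper_force: 0.0
```

{"fn": "arm_command", "kwargs": {"commands": [{"tx": 0, "ty": 0, "tz": -0.12, "twist": 0}, {"tx": 0, "ty": 0, "tz": -0.25, "twist": 0}, {"tx": 0, "ty": 0, "tz": -0.4, "twist": 0}, {"tx": 0, "ty": 0.15, "tz": -0.55, "twist": 0}, {"tx": 0, "ty": 0.3, "tz": -0.65, "twist": 0}, {"tx": 0, "ty": 0.45, "tz": -0.72, "twist": 0}, {"tx": 0, "ty": 0.6, "tz": -0.72, "twist": 0}, {"tx": 0, "ty": 0.6, "tz": -0.72, "twist": 0}], "claw": 1}}

```text
t: 28.67
eef_pos: [0.4759, 0.2403, 0.2089]
ee_rot: [-3.14, 0.003, -1.578]
force: [-1.2, -0.7, -0.5]
width: 0.0878
gripper_force: 0.0
```

```bash
python3 - <<'E'
from h import *
for c in ['wrist','scene']:
    im=grab_frame(c);cv2.imwrite(f'pics/{c}f.png',im[:,:,::-1])
s=get_state();print(s['t'],s['eef_pos'])
E
```

```text
28.7667 [0.47806998 0.24090775 0.20824405]
```

View pics/scenef.png

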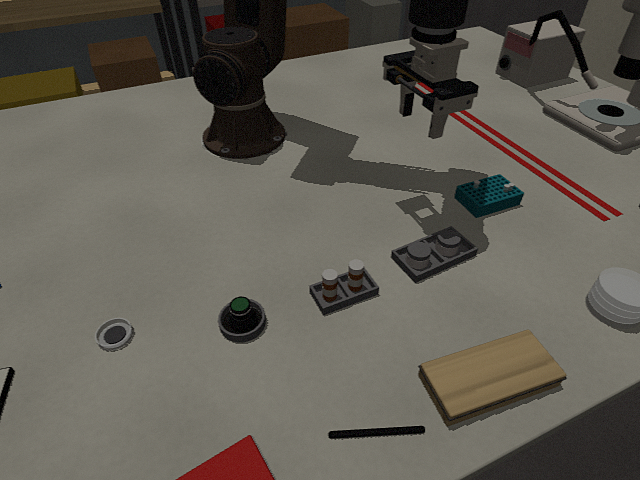

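View pics/wristf.png

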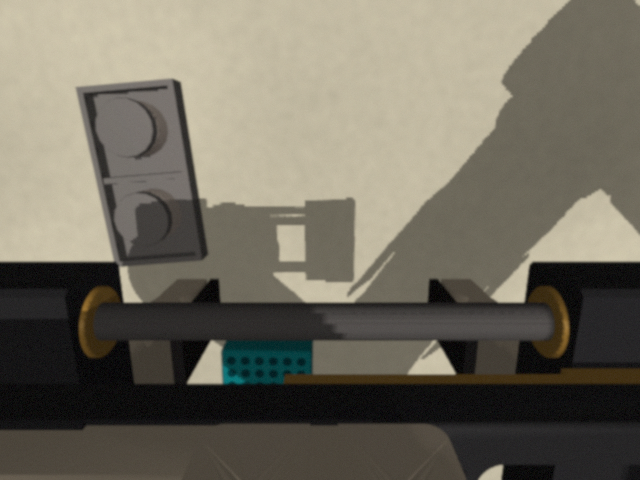

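In the scene view, both vials (330,285 and 356,275), both pots (420,255 and 449,243) and the lens (240,315) stand upright in their places. The petri (114,334) and rack (490,195) are where they started. The arm is clear, so I'm handing in.

```bash
python3 -c "from station import *; print(job_done())"
```

```text
the job is handed in; nothing more can be done
None
```

The job is handed in at about 29 s of the 125 s: by the final camera views both vials, both pots and the lens stand upright in their places and the petri dish and tube rack have not visibly moved, but the hand-in gave no verdict.

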